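Find the lid that fits the storage jar

ROBOT

A 7-joint arm with a two-finger parallel gripper is mounted at the origin on the work surface. World frame = base frame: x ahead of the robot, y to its left, z up, the work surface at z = 0. Lengths are in m, angles in rad, forces in N, time in s.
With the tool pointing down it reaches from about 0.4 to 0.875 m from the base axis. Payload 19.3 kg.
Tool frame: the origin (TCP) lies at the very end of the fingers, on their centre line; the grasp point (between the pads) lies 19 mm behind it; z points along the fingers, y is the line along which they close (so a half turn about z gives the same grasp; the last joint's range is limited). The gripper opens to 85 mm and grips with 20 to 120 N. Pads are 22 mm wide; open, the fingers measure 114 mm over their backs; the gripper's body (76 mm by 85 mm) begins 54 mm behind the grasp point. The pads swing forward as they close: fully open they stand 13 mm farther back than shut.
Start: joints at [-1.324, 0.521, -0.036, 1.599, 0.021, 1.021, -0.113], TCP at [0.195, 0.594, 0.231] pointing down, gripper open.
Joint ranges: [-2.91, 2.91], [-0.3, 2.13], [-1.5, 1.42], [0.17, 2.43], [-1.26, 4.41], [0.16, 1.93], [-2.52, 2.52]. Speed limits (rad/s): [1.89, 1.89, 2.39, 2.39, 3.01, 3.01, 3.01].

INTERFACE

Orientations are given as [roll, pitch, yaw] about the fixed x, y, z axes, in that order (R = Rz(yaw) Ry(pitch) Rx(roll)).
In Python, from workcell import bot gives the robot as it stands.
- The arm moves only by the shell command python3 -m crank 'ROWS' [FORCE]. ROWS is a JSON object of lists of equal length, an entry for each row: "travel": the shift along the world's x, y, z in cm, a list of three; "turn": the turn, a rotation vector about the world's x, y, z in degrees, a list of three; "gripper": the closure, from 0 (fully open) to 1 (shut). A call has exactly 5 rows; each row is the pose to reach, as a shift and turn from the pose commanded when the call began; what a row does not reach only later rows make up. A row lasts 1/10 s, in which the tool goes at most 50 mm and 8.59 degrees, less where a joint would pass 70% of its speed; a pose out of reach is approached as far as the arm can. A call with a gripper value outside its range is refused whole. The fingers move at their own pace and stop on an object; FORCE is the grip in N (left out, the last holds). Time passes only in rows, so rows that repeat a pose let the fingers close, or fill a call up. It gives the time, the measured TCP pose, the force, the opening and the grip force at its end, in the units of the state.
- bot.observe(): the state, without advancing time (a new reading comes with each control period).
- bot.grab_frame(name): name is "scene" or "side" or "wrist"; returns a dict with "pixels" (400x640x3 uint8, red, green, blue), "fx", "fy", "cx", "cy" (pixels), "extrinsics" (4x4, takes a point from world to camera coordinates). Camera axes: x right, y down, z forward; pixel columns grow to the right and rows downward; lengths in m; the calibration is good to about 2 mm. A picture is of the moment at which its call begins. There is no depth.
- bot.job_done(): hands the job in; it is judged then, once.
The state is a dict: "clock": time; "qpos": joint angles; "qd": joint speeds; "joint_efforts": joint torques, N m; "position": TCP position; "tool_rot": TCP orientation; "force": force on the tool from outside, world axes, zero at the start; "moment": the same for the moment, N m; "grip_width": finger opening in m; "finger_force": force on a finger pad.
Only numpy, scipy, OpenCV 4.12 (cv2) and the standard library are available. Lean on these libraries where they do the work, as an engineer would, in place of code of your own. Each camera call takes 0.05 s, during which the arm holds its last target. There are 200 camera calls.

TASK

One of the two red lids on the grey mat fits the jar in the white jar holder; they look alike, so try them on its thread. Leave the jar closed with the lid that screws fully home, and put the other one in the blue tub for odd lids. If a lid binds or has reached its end, do not force it: the jar must not be wrenched round in the holder's jaws, and the other kitchen things stay where they are.

Things in the scene. Friction and masses are not known exactly. Their poses are not given: they have to be found in the camera images.
- lid_a: red plastic screw lid, one of two that look alike. Fluted skirt 66 mm across, 25.5 mm high, open below; on top a straight grip bar 46 mm long (along its x), 14 mm wide (its y), 22 mm high, its top 47.5 mm above the skirt's lower edge. About 60 g. Lies right way up on the mat. Origin: centre of the skirt's lower edge, z up
- lid_b: red plastic screw lid, the other of the two. Fluted skirt 66 mm across, 25.5 mm high, open below; on top a straight grip bar 46 mm long (along its x), 14 mm wide (its y), 22 mm high, its top 47.5 mm above the skirt's lower edge. About 60 g. Lies right way up on the mat. Origin: centre of the skirt's lower edge, z up
- holder: white suction-foot jar holder fixed to the worktop, base 170 x 105 mm, two rubber-lined jaws 60 mm high (along its x), screw knob towards its +x; it grips an open glass jar upright on its axis, rim 132 mm above the worktop, body 74 mm across, neck over the thread 58 mm. Origin: on the worktop at the jar's axis, z up. The jar slips round in the jaws at about 0.8 N m
- neck (a point): centre of the jar's rim, 132 mm above the worktop. Right-hand thread (clockwise from above tightens) with four starts 90 deg apart; where they point is not known. A lid set on top of the threads has its origin 116.5 to 122.5 mm above the worktop; pressed lightly and turned back (anticlockwise) it drops by about 6 mm into a start (a window some 15 deg wide) within 80 deg. Side play about 1.2 mm
- start (a point): where a lid's origin is when it has just dropped into a start of the thread: on the jar's axis, about 116 mm above the worktop. Turning clockwise from there sinks the lid 0.09 mm per deg; with a press of about 5 N it takes under 0.3 N m. The wrong lid starts as well but binds hard 25 to 45 deg later, some 3 mm down, its origin still 112.5 mm or more up; turned back to the start it lifts off
- home (a point): where the origin of the right lid is when fully home: on the jar's axis, 109.5 mm above the worktop. It comes to a hard stop there, about 80 deg after the start
- mat: grey rubber drying mat, 210 x 130 x 4 mm, fixed; the lids lie on it 110 mm apart along its x. Origin: centre of its underside
- tub: blue open plastic tub, 150 (x) x 140 (y) x 45 mm, 4 mm walls and floor, fixed, empty. Origin: centre of its underside
- jar_p (a joint): turn (rad) of the jar in the holder's jaws about the vertical, 0 at the start; two makes of jar occur and this is the one make (it stays 0 when the other make is in the holder)
- jar_q (a joint): the same for the other make of jar
- oil_bottle: amber glass oil bottle, 60 mm across, 200 mm tall, a bystander. Origin: centre of its underside
- pepper_mill: dark wooden pepper mill, 54 mm across, 139 mm tall, a bystander. Origin: centre of its underside
- mug: white mug, 80 mm across, 90 mm tall, handle towards its +y, a bystander. Origin: centre of its underside
- spice_jar: small spice jar with a green cap, 42 mm across, 75 mm tall, a bystander. Origin: centre of its underside
- salt_jar: small jar with a black cap, 42 mm across, 75 mm tall, a bystander. Origin: centre of its underside
- egg_timer: yellow egg timer, 58 mm across, 55 mm tall, a bystander. Origin: centre of its underside
- wooden_spoon: wooden spoon lying flat, 220 mm long along its x, a bystander. Origin: centre of its underside
Not all that is in view belongs to the job. Several things have the shape of the tub; the one meant has the colours described above.

How it is judged:
At the end, for the whole second after the job is handed in: One lid sits home on the jar (axis within 4 mm, level within 3.4 deg, lower edge 105 to 111.3 mm above the worktop; only the fitting lid can); the other lies in the tub (origin within 60 mm along x, 55 mm along y of its middle, under 55 mm above its underside); both at rest ((((horizontal distance between lid_a and neck below 0.004 m and z of lid_a in the frame of holder between 0.105 and 0.1113 m and angle between lid_a's own z axis and vertical below 0.06 rad) and (x of lid_b in the frame of tub between -0.06 and 0.06 m and y of lid_b in the frame of tub between -0.055 and 0.055 m and z of lid_b in the frame of tub below 0.055 m)) or ((horizontal distance between lid_b and neck below 0.004 m and z of lid_b in the frame of holder between 0.105 and 0.1113 m and angle between lid_b's own z axis and vertical below 0.06 rad) and (x of lid_a in the frame of tub between -0.06 and 0.06 m and y of lid_a in the frame of tub between -0.055 and 0.055 m and z of lid_a in the frame of tub below 0.055 m))) and linear speed of each of lid_a, lid_b below 0.02 m/s); the robot touches nothing.
It fails at once if the jar was wrenched round in the holder by more than 0.2 rad (about 11 deg) (value of joint any of jar_p, jar_q above 0.2 rad or value of joint any of jar_p, jar_q below -0.2 rad).
It fails at once if a bystander was moved by more than 40 mm (distance of any of oil_bottle, pepper_mill, mug, spice_jar, salt_jar, egg_timer, wooden_spoon from where it was at the start of the episode above 0.04 m).
It also fails if it takes over 72 s, if anything falls off the work surface, if the arm or the gripper's body presses on something with over 40 N, if the wrist force passes 120 N, or if a joint passes its speed limit or range.

## Working session

There is one attempt and no reset: what is moved stays moved. The work goes in short steps, Python scripts to look and compute and a shell command to move; the robot and the scene stay as the last step left them, time stands still between calls to the robot, and variables do not carry over. Pictures are saved under pics/ and viewed, at most 13 in all, crops included, and the job is handed in when it is done.

```bash
mkdir -p pics; ls; python3 - <<'E'
from workcell import bot
import cv2,pickle,numpy as np
print({k:np.round(v,3).tolist() for k,v in bot.observe().items()})
for n in("scene","side"):
    f=bot.grab_frame(n);pickle.dump(f,open(n+".pkl","wb"));cv2.imwrite(f"pics/{n}0.png",f["pixels"][...,::-1])
    E=f["extrinsics"];print(n,f["fx"],f["cx"],f["cy"],(-E[:3,:3].T@E[:3,3]).round(3))
E
```

```text
pics
{'clock': 0.0, 'qpos': [-1.324, 0.522, -0.036, 1.6, 0.021, 1.021, -0.113], 'qd': [0.001, 0.001, -0.001, -0.001, -0.001, -0.001, 0.0], 'joint_efforts': [-0.004, -92.708, 1.978, -36.995, 0.018, 0.008, 0.0], 'position': [0.195, 0.594, 0.231], 'tool_rot': [-3.14, 0.0, 2.825], 'force': [-0.31, 0.746, -0.168], 'moment': [0.006, 0.03, 0.02], 'finger_force': 0.0, 'grip_width': 0.085}
scene 381.6140008771729 323.15112251436767 193.043734093894 [ 0.874 -0.621  0.947]
side 429.372998655878 325.8893130187364 205.95562175258863 [-0.253 -0.699  0.77 ]
```

View pics/scene0.png

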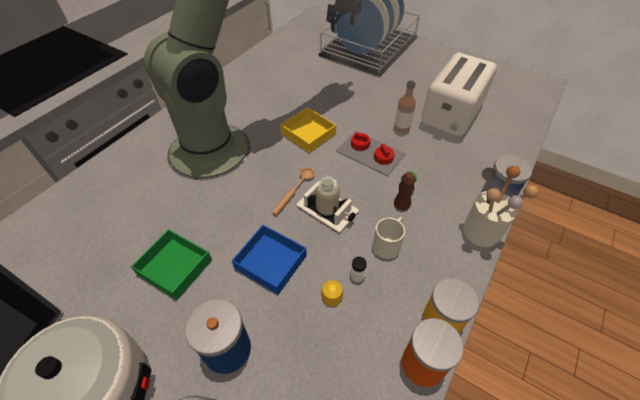

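View pics/side0.png

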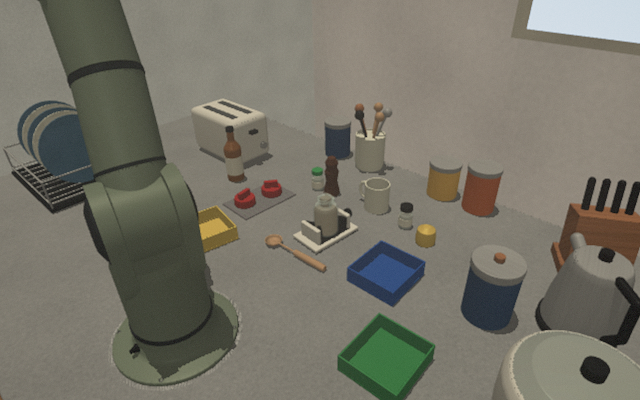

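The scene view shows the lids at about (361,141) and (385,154), the holder and jar at (328,195), and the blue tub at (270,258). In the side view they are at (245,198)/(271,188), (326,215) and (386,272). Next I triangulate coarse positions.

```bash
cat > h.py <<'E'
import numpy as np,cv2,pickle
from workcell import bot
def K(f): return np.array([[f["fx"],0,f["cx"]],[0,f["fy"],f["cy"]],[0,0,1]])
def P(f): return K(f)@np.asarray(f["extrinsics"])[:3]
def tri(fs,ps):  # least squares, any number of views
    A=np.vstack([[p[0]*P(f)[2]-P(f)[0],p[1]*P(f)[2]-P(f)[1]] for f,p in zip(fs,ps)])
    return np.linalg.lstsq(A[:,:3],-A[:,3],rcond=None)[0]
def onz(f,p,z):
    E=np.asarray(f["extrinsics"]);R=E[:3,:3];c=-R.T@E[:3,3]
    d=R.T@np.linalg.inv(K(f))@[p[0],p[1],1];return c+d*(z-c[2])/d[2]
def proj(f,X):
    q=P(f)@np.append(X,1);return q[:2]/q[2]
def red(f):
    h=cv2.cvtColor(f["pixels"],cv2.COLOR_RGB2HSV);return (((h[...,0]<6)|(h[...,0]>174))&(h[...,1]>170)&(h[...,2]>70)).astype(np.uint8)
def blue(f):
    h=cv2.cvtColor(f["pixels"],cv2.COLOR_RGB2HSV);return ((h[...,0]>105)&(h[...,0]<120)&(h[...,1]>170)&(h[...,2]>60)).astype(np.uint8)
def blobs(m,a=60):
    n,l,s,c=cv2.connectedComponentsWithStats(m);return [(s[i,4],c[i].round(1).tolist()) for i in range(1,n) if s[i,4]>a]
def st():
    s=bot.observe();print({k:np.round(s[k],4).tolist() for k in("clock","position","tool_rot","force","moment","grip_width","finger_force","qpos")})
E
python3 - <<'E'
from h import *
s,d=[pickle.load(open(n+".pkl","rb")) for n in("scene","side")]
for f in(s,d):print(blobs(red(f)),blobs(blue(f)))
def T(n,a,b):print(n,tri([s,d],[a,b]).round(3))
T("jar top",(329,181),(326,198));
for n,p,q,h in[("lid far",(361,141),(245,198),.02),("lid near",(385,154),(271,188),.02),("tub",(270,258),(386,272),.02),("mill",(404,203),(331,192),.0),("oil",(402,130),(235,178),0),("mug",(388,250),(376,208),0),("spoon head",(307,174),(274,241),0),("salt",(359,279),(406,227),0)]:
    T(n,p,q);print(onz(s,p,h).round(3),onz(d,q,h).round(3))
v=np.hstack([cv2.resize(s["pixels"][120:300,220:430],None,fx=1.9*1,fy=1.9,interpolation=3),cv2.resize(d["pixels"][120:300,215:425],None,fx=1.9,fy=1.9,interpolation=3)])
cv2.imwrite("pics/crop1.png",v[...,::-1])
E
```

```text
[(np.int32(264), [360.0, 141.1]), (np.int32(291), [383.6, 154.5]), (np.int32(82), [144.8, 382.9])] [(np.int32(2857), [269.5, 258.6])]
[] []
jar top [0.501 0.    0.128]
lid far [0.447 0.309 0.022]
[0.447 0.309 0.02 ] [0.449 0.313 0.02 ]
lid near [0.548 0.296 0.02 ]
[0.548 0.296 0.02 ] [0.549 0.298 0.02 ]
tub [ 0.463 -0.245  0.02 ]
[ 0.463 -0.244  0.02 ] [ 0.463 -0.245  0.02 ]
mill [ 0.691  0.149 -0.001]
[0.691 0.149 0.   ] [0.69  0.148 0.   ]
oil [ 0.534  0.478 -0.005]
[ 0.538  0.465 -0.   ] [0.531 0.477 0.   ]
mug [ 0.722 -0.024 -0.009]
[ 0.724 -0.033  0.   ] [ 0.712 -0.028  0.   ]
spoon head [0.367 0.081 0.008]
[0.362 0.088 0.   ] [0.374 0.089 0.   ]
salt [ 0.697 -0.154 -0.007]
[ 0.698 -0.158  0.   ] [ 0.688 -0.16   0.   ]
```

View pics/crop1.png

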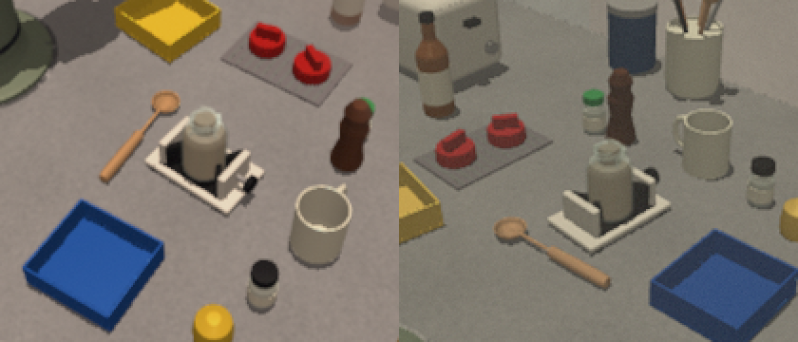

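The crop shows the jar on its axis near (0.50, 0.00), with lids at about (0.447, 0.31) and (0.548, 0.297). I'll move the wrist camera over the lids.

```bash
python3 -m crank '{"travel":[[3,-3.5,0],[6,-7,0],[9,-10.5,0],[12,-14,0],[15,-17.5,0]],"turn":[[0,0,0],[0,0,0],[0,0,0],[0,0,0],[0,0,0]],"gripper":[0,0,0,0,0]}'
python3 -m crank '{"travel":[[3,-3.5,1],[6,-7,2],[9,-10.5,3],[11,-12,3],[11,-12,3]],"turn":[[0,0,0],[0,0,0],[0,0,0],[0,0,0],[0,0,0]],"gripper":[0,0,0,0,0]}'
python3 - <<'E'
from h import *
f=bot.grab_frame("wrist");pickle.dump(f,open("w1.pkl","wb"));st()
cv2.imwrite("pics/w1.png",f["pixels"][...,::-1]);E=f["extrinsics"];print(f["fx"],(-E[:3,:3].T@E[:3,3]).round(3),E[:3,:3].round(2));print(blobs(red(f)))
E
```

```text
clock: 0.6
position: [0.3456, 0.4172, 0.2312]
tool_rot: [-3.141, -0.0, 2.825]
force: [0.5, 1.8, -0.0]
grip_width: 0.0854
finger_force: 0.0
clock: 1.1
position: [0.4573, 0.2958, 0.2614]
tool_rot: [-3.141, 0.001, 2.82]
force: [-0.0, 0.4, -0.7]
grip_width: 0.085
finger_force: 0.0
{'clock': 1.15, 'position': [0.4556, 0.2976, 0.2611], 'tool_rot': [-3.1412, 0.0001, 2.8219], 'force': [-1.8517, 0.214, -0.3872], 'moment': [0.0737, 0.04, -0.0042], 'grip_width': 0.0852, 'finger_force': 0.0, 'qpos': [-0.7294, 0.3608, 0.0549, 1.7824, -0.0227, 0.9993, 0.5854]}
307.10730682642105 [0.378 0.323 0.405] [[ 0.32  0.95  0.  ]
 [ 0.9  -0.3   0.32]
 [ 0.31 -0.1  -0.95]]
[(np.int32(2330), [327.2, 146.1]), (np.int32(1990), [338.9, 220.7])]
```

View pics/w1.png

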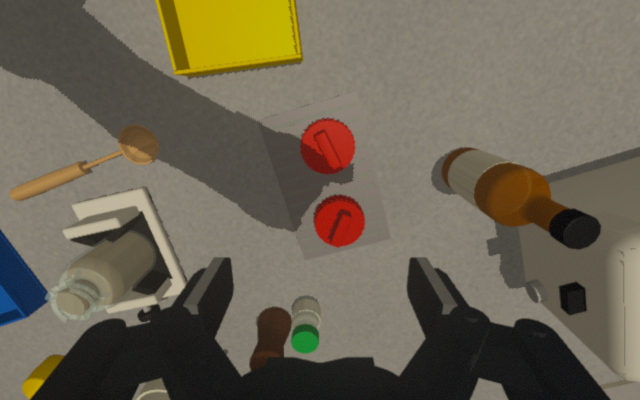

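The wrist view shows the lids at (327,146) and (339,221), with grip bars visible at (318,135)–(337,165) and (347,210)–(332,240). Next I refine the bar angles on an enlarged crop and fit the positions.

```bash
python3 - <<'E'
from h import *
from scipy.optimize import minimize
s,d,w=[pickle.load(open(n+".pkl","rb")) for n in("scene","side","w1")]
a=np.linspace(0,2*np.pi,48,endpoint=False);c=np.c_[np.cos(a),np.sin(a)]*.033
def sil(f,p,k=4):
    x,y,z,t=p;R=np.array([[np.cos(t),-np.sin(t)],[np.sin(t),np.cos(t)]])
    b=np.array([[1,1],[1,-1],[-1,-1],[-1,1]])*[.023,.007]@R.T
    m=np.zeros((400*k,640*k),np.uint8)
    for q,hs in((c,(0,.0255)),(b,(.0255,.0475))):
        pts=np.array([proj(f,[x+u,y+v,z+h]) for u,v in q for h in hs])
        cv2.fillConvexPoly(m,cv2.convexHull(((pts+.5)*k).astype(np.int32)),255)
    return cv2.resize(m,(640,400),interpolation=cv2.INTER_AREA)/255.
def mask(f,p):
    h=cv2.cvtColor(f["pixels"],cv2.COLOR_RGB2HSV);m=((h[...,0]<8)|(h[...,0]>172))&(h[...,1]>130)
    u,v=proj(f,[p[0],p[1],p[2]+.02]).astype(int);r=np.zeros_like(m);r[v-60:v+60,u-60:u+60]=1;return m&r
for x0,y0 in((.447,.309),(.548,.297)):
    best=None
    for t in np.arange(0,np.pi,.4):
        def cost(q):
            p=[x0+q[0]*.01,y0+q[1]*.01,.004+q[2]*.01,t+q[3]];return sum(np.abs(sil(f,p)-M).sum()/M.sum() for f,M in Ms)
        # nearest lid only: mask by blob
        Ms=[]
        for f in(s,d,w):
            n,l,S,C=cv2.connectedComponentsWithStats(mask(f,[x0,y0,.004]).astype(np.uint8))
            u=proj(f,[x0,y0,.024]);i=1+min(range(n-1),key=lambda j:np.hypot(*(C[j+1]-u))-(S[j+1,4]<40)*-99);Ms.append((f,(l==i)*1.))
        r=minimize(cost,[0,0,0,0],method="Nelder-Mead",options=dict(initial_simplex=[[0,0,0,0],[.5,0,0,0],[0,.5,0,0],[0,0,.4,0],[0,0,0,.3]],maxfev=90))
        if best is None or r.fun<best[0]:best=(r.fun,x0+r.x[0]*.01,y0+r.x[1]*.01,.004+r.x[2]*.01,np.degrees(t+r.x[3]))
    print(np.round(best,4))
v=np.hstack([cv2.resize(w["pixels"][y:y+64,x:x+64],None,fx=6,fy=6,interpolation=2) for x,y in((296,114),(308,188))])
cv2.imwrite("pics/crop2.png",v[...,::-1])
E
```

```text
[3.50600e-01 4.42500e-01 3.11000e-01 3.60000e-03 1.95691e+01]
[4.084000e-01 5.450000e-01 2.948000e-01 3.400000e-03 1.428902e+02]
```

View pics/crop2.png

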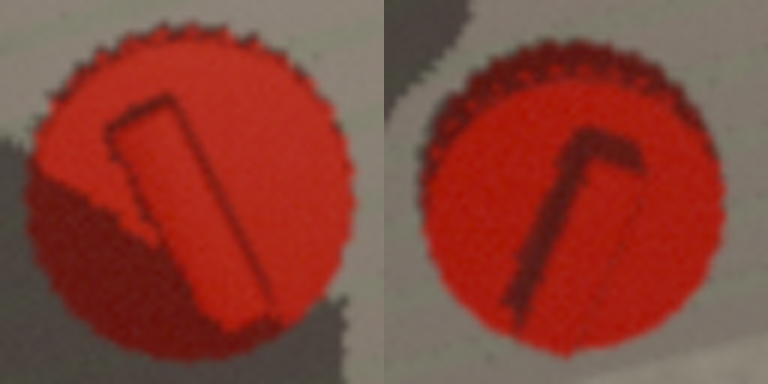

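```bash
python3 - <<'E'
from h import *
s,d,w=[pickle.load(open(n+".pkl","rb")) for n in("scene","side","w1")]
for n,ps,o in(("far",[(112,130),(172,98),(272,305),(230,328)],(296,114)),("near",[(592-384,168),(645-384,177),(577-384,345),(520-384,335)],(308,188))):
    q=np.array([onz(w,(x/6+o[0]-.4,y/6+o[1]-.4),.0515)[:2] for x,y in ps])
    l=[np.degrees(np.arctan2(*(q[b]-q[a])[::-1]))%180 for a,b in((0,3),(1,2))]
    print(n,q.round(4).tolist(),"mean",q.mean(0).round(4),"yaw",np.round(l,1))
# jar neck/tub corners in scene & side, mat corners in wrist
def T(n,a,b,e):
    X=tri([s,d],[a,b]);print(n,X.round(4),[proj(f,X).round(1).tolist() for f in(s,d,w)])
T("rim",(329,181.5),(326.5,199),None)
cs=[(220+84/1.9,120+203/1.9),(220+163/1.9,120+240/1.9),(220+110/1.9,120+328/1.9),(220+25/1.9,120+267/1.9)]
print("tub rim",[onz(s,p,.045).round(3).tolist() for p in cs])
g=np.hstack([cv2.resize(s["pixels"][165:215,300:360],None,fx=6,fy=6,interpolation=2),cv2.resize(d["pixels"][180:240,296:356],None,fx=6,fy=6,interpolation=2)[:300]])
cv2.imwrite("pics/crop3.png",g[...,::-1])
E
```

```text
far [[0.4206, 0.3022], [0.4186, 0.3149], [0.4627, 0.3211], [0.4645, 0.3119]] mean [0.4416 0.3125] yaw [12.4  8. ]
near [[0.5253, 0.3035], [0.5307, 0.3133], [0.5635, 0.2884], [0.5573, 0.2775]] mean [0.5442 0.2957] yaw [141.  142.7]
rim [ 0.5014 -0.0009  0.1252] [[328.6, 182.8], [325.8, 198.2], [74.6, 303.7]]
tub rim [[0.398, -0.182, 0.045], [0.535, -0.172, 0.045], [0.552, -0.323, 0.045], [0.395, -0.313, 0.045]]
```

View pics/crop3.png

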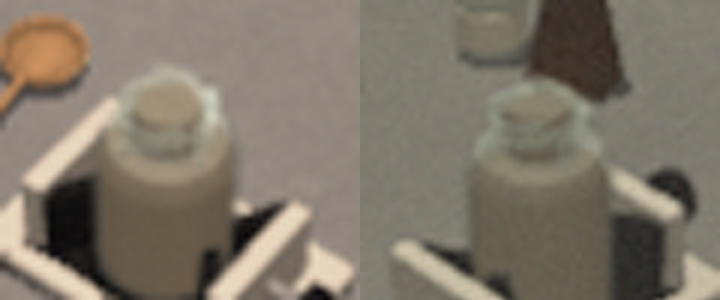

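The crop shows the jar's rim ellipse centred near (328,182) in scene and (326,199) in side. I'll look at the jar from above with the wrist camera to fix its axis more accurately.

```bash
python3 -m crank '{"travel":[[1,-5,1],[2,-9.5,1],[3,-14,1],[4,-18.5,1],[4,-23,1]],"turn":[[0,0,-8],[0,0,-16],[0,0,-20],[0,0,-20],[0,0,-20]],"gripper":[0,0,0,0,0]}' >/dev/null
python3 -m crank '{"travel":[[0,-3,0],[0,-6,0],[0,-6,0],[0,-6,0],[0,-6,0]],"turn":[[0,0,0],[0,0,0],[0,0,0],[0,0,0],[0,0,0]],"gripper":[0,0,0,0,0]}'
python3 - <<'E'
from h import *
f=bot.grab_frame("wrist");pickle.dump(f,open("w2.pkl","wb"));st()
v,u=proj(f,[.501,0,.132])[::-1].astype(int);print(u,v);u0,v0=max(u-80,0),max(v-80,0);print(u0,v0)
cv2.imwrite("pics/w2.png",cv2.resize(f["pixels"][v0:v0+160,u0:u0+160,::-1],None,fx=3.6,fy=3.6,interpolation=2))
E
```

```text
clock: 2.15
position: [0.4946, 0.0105, 0.2711]
tool_rot: [3.142, -0.001, 2.478]
force: [-0.6, 0.1, -0.0]
grip_width: 0.0854
finger_force: 0.0
{'clock': 2.2, 'position': [0.4946, 0.0104, 0.2711], 'tool_rot': [3.1415, -0.0004, 2.4779], 'force': [0.0763, -0.323, -0.2006], 'moment': [0.04, -0.0296, -0.0766], 'grip_width': 0.0857, 'finger_force': 0.0, 'qpos': [-0.3401, 0.2731, 0.2466, 1.8965, -0.0797, 0.9816, 0.8492]}
314 195
234 115
```

View pics/w2.png

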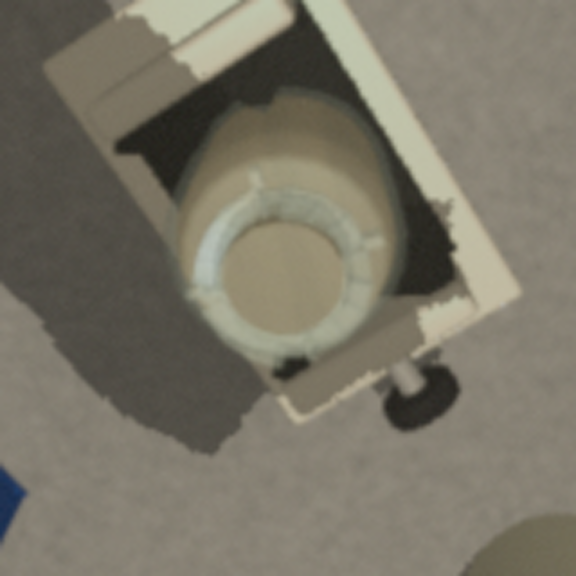

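The wrist crop shows the rim ring centred at crop (281,272), i.e. pixel (312.1,190.6), with thread ends poking out in four directions. I'll triangulate it with the other views.

```bash
python3 - <<'E'
from h import *
s,d,w=[pickle.load(open(n+".pkl","rb")) for n in("scene","side","w2")]
p=(281/3.6+234-.4,272/3.6+115-.4)
for z in(.132,.128):print(onz(w,p,z).round(4),onz(s,(328,182),z).round(4),onz(d,(326,198.7),z).round(4))
print(tri([s,d,w],[(328,182),(326,198.7),p]).round(4))
q=[onz(w,(x/3.6+234-.4,y/3.6+115-.4),.128)[:2]-onz(w,p,.128)[:2] for x,y in((255,180),(375,240),(190,295),(300,352))]
print([(round(1e3*np.hypot(*v),1),round(np.degrees(np.arctan2(v[1],v[0])),1)) for v in q])
E
```

```text
[0.4947 0.0011 0.132 ] [ 0.5014 -0.0043  0.132 ] [ 0.4918 -0.0106  0.132 ]
[4.956e-01 3.000e-04 1.280e-01] [ 0.4996 -0.0013  0.128 ] [ 0.4965 -0.0063  0.128 ]
[ 0.4988 -0.0015  0.1254]
[(np.float64(26.4), np.float64(156.6)), (np.float64(27.0), np.float64(71.6)), (np.float64(25.9), np.float64(-113.2)), (np.float64(24.0), np.float64(-25.7))]
```

The cameras differ by a few mm. I'll turn the tool about 128° in place, which I need anyway for the far lid, and look again to cancel the wrist-camera bias.

```bash
for i in 1 2 3; do python3 -m crank '{"travel":[[0,0,0],[0,0,0],[0,0,0],[0,0,0],[0,0,0]],"turn":[[0,0,-8.5],[0,0,-17],[0,0,-25.5],[0,0,-34],[0,0,-42.5]],"gripper":[0,0,0,0,0]}' |tail -5|head -3; done
python3 - <<'E'
from h import *
f=bot.grab_frame("wrist");pickle.dump(f,open("w3.pkl","wb"));st()
w=pickle.load(open("w2.pkl","rb"))
def rect(f,z,c=(.495,.0005),n=180,r=.045):
    g=np.linspace(-r,r,n);X,Y=np.meshgrid(c[0]+g,c[1]+g)
    q=P(f)@np.stack([X.ravel(),Y.ravel(),0*X.ravel()+z,1+0*X.ravel()]);u=(q[:2]/q[2]).astype(np.float32).reshape(2,n,n)
    return cv2.remap(f["pixels"],u[0],u[1],cv2.INTER_LINEAR)
A,B=rect(w,.132),rect(f,.132)
ga,gb=[cv2.GaussianBlur(cv2.cvtColor(x,cv2.COLOR_RGB2GRAY),(0,0),1.5).astype(np.float32) for x in(A,B)]
print(np.array(cv2.phaseCorrelate(ga,gb,cv2.createHanningWindow((180,180),cv2.CV_32F))[0])*.5)
v=np.hstack([cv2.resize(x,None,fx=2.2,fy=2.2,interpolation=2) for x in(A,B)]);cv2.imwrite("pics/rect.png",v[...,::-1])
E
```

```text
position: [0.4947, 0.0101, 0.2712]
tool_rot: [-3.141, -0.0, 1.73]
force: [-0.6, 0.3, -0.3]
position: [0.4947, 0.0101, 0.2712]
tool_rot: [-3.141, 0.0, 0.988]
force: [0.2, -0.7, -0.4]
position: [0.4947, 0.0101, 0.2712]
tool_rot: [-3.141, 0.0, 0.246]
force: [0.1, 0.8, -0.1]
{'clock': 3.75, 'position': [0.4947, 0.0102, 0.2711], 'tool_rot': [-3.1414, 0.0003, 0.2364], 'force': [-0.2515, 1.2466, 0.341], 'moment': [0.0489, 0.0315, -0.0235], 'grip_width': 0.0854, 'finger_force': 0.0, 'qpos': [-0.6971, 0.3308, 0.7155, 1.9119, -0.2576, 0.9919, -1.2003]}
[-0.10166682  0.16342933]
```

View pics/rect.png

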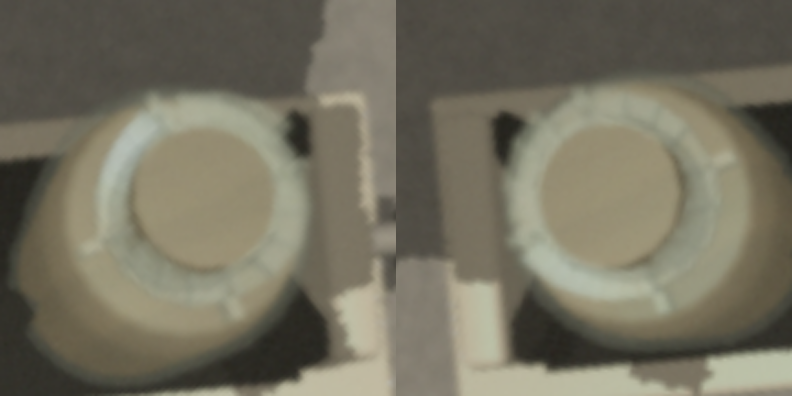

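The rectified pair puts the rim centre about (+1.1,−0.2) mm and (+3.9,−0.9) mm from the grid centre, so the mean gives a jar axis near (0.498, 0.000). I'll go above the far lid and measure it from this yaw.

```bash
python3 -m crank '{"travel":[[-1,5,0],[-2,9.5,0],[-3,14,0],[-4,18.5,0],[-5,23,0]],"turn":[[0,0,0],[0,0,0],[0,0,0],[0,0,0],[0,0,0]],"gripper":[0,0,0,0,0]}'>/dev/null
python3 -m crank '{"travel":[[0,4,-1],[0,7.1,-2],[0,7.1,-3],[0,7.1,-3],[0,7.1,-3]],"turn":[[0,0,0],[0,0,0],[0,0,0],[0,0,0],[0,0,0]],"gripper":[0,0,0,0,0]}'
python3 - <<'E'
from h import *
f=bot.grab_frame("wrist");pickle.dump(f,open("w4.pkl","wb"));st()
w=pickle.load(open("w1.pkl","rb"))
def rect(f,z,c,n=160,r=.04):
    g=np.linspace(-r,r,n);X,Y=np.meshgrid(c[0]+g,c[1]+g)
    q=P(f)@np.stack([X.ravel(),Y.ravel(),0*X.ravel()+z,1+0*X.ravel()]);u=(q[:2]/q[2]).astype(np.float32).reshape(2,n,n)
    return cv2.remap(f["pixels"],u[0],u[1],cv2.INTER_LINEAR)
v=np.vstack([np.hstack([cv2.resize(rect(x,.0515,c),None,fx=1.8,fy=1.8,interpolation=2) for x in(w,f)]) for c in((.444,.312),(.546,.296))]);cv2.imwrite("pics/rect2.png",v[...,::-1])
E
```

```text
clock: 4.75
position: [0.4447, 0.3094, 0.2415]
tool_rot: [3.141, 0.0, 0.251]
force: [0.7, 0.5, -0.1]
grip_width: 0.0857
finger_force: 0.0
{'clock': 4.8, 'position': [0.4449, 0.3093, 0.2418], 'tool_rot': [-3.1415, -0.0003, 0.2506], 'force': [-0.4055, -0.5266, 0.217], 'moment': [-0.0452, 0.0214, -0.0329], 'grip_width': 0.0855, 'finger_force': 0.0, 'qpos': [-1.1607, 0.4374, 0.6084, 1.8316, -0.2991, 0.9647, -1.7442]}
```

View pics/rect2.png

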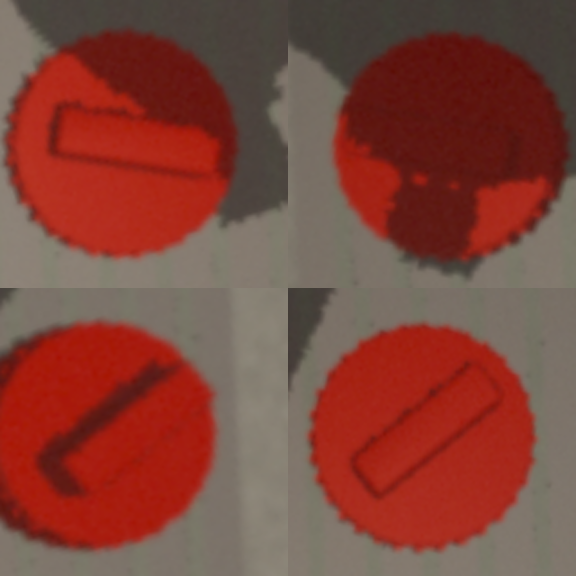

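The near lid sits at about (0.5437, 0.2954) with the bar at 141.5°. The far lid sits at about (0.4435, 0.3117) with the bar at 9°. I'll grasp the far lid.

```bash
python3 -m crank '{"travel":[[-0.13,0.23,-4],[-0.13,0.23,-9],[-0.13,0.23,-14],[-0.13,0.23,-18],[-0.13,0.23,-19.5]],"turn":[[0,0,-5],[0,0,-5],[0,0,-5],[0,0,-5],[0,0,-5]],"gripper":[0,0,0,0,0]}' 60
python3 -m crank '{"travel":[[0,0,-1.3],[0,0,-1.3],[0,0,-1.3],[0,0,-1.3],[0,0,-1.3]],"turn":[[0,0,0],[0,0,0],[0,0,0],[0,0,0],[0,0,0]],"gripper":[0,0.4,1,1,1]}' 60
python3 -m crank '{"travel":[[0,0,0],[0,0,0],[0,0,0],[0,0,0],[0,0,0]],"turn":[[0,0,0],[0,0,0],[0,0,0],[0,0,0],[0,0,0]],"gripper":[1,1,1,1,1]}' 60
```

```text
clock: 5.3
position: [0.4425, 0.3109, 0.0439]
tool_rot: [3.14, 0.003, 0.163]
force: [-0.1, 0.3, 0.1]
grip_width: 0.0852
finger_force: 0.0
clock: 5.8
position: [0.4438, 0.3127, 0.0344]
tool_rot: [-3.141, -0.001, 0.163]
force: [-0.2, -0.6, 0.9]
grip_width: 0.0284
finger_force: 0.0
clock: 6.3
position: [0.4437, 0.3126, 0.0342]
tool_rot: [-3.141, -0.001, 0.163]
force: [-2.9, -0.6, 13.5]
grip_width: 0.013
finger_force: 58.8
```

Gripped, with the bar at 13 mm. The TCP is about 30.2 mm above the lid origin. I'll lift and carry it to above the jar.

```bash
python3 -m crank '{"travel":[[0,0,4],[0,0,8.5],[0,0,13],[0.5,-3,16.5],[1.2,-7,16.5]],"turn":[[0,0,0],[0,0,0],[0,0,0],[0,0,0],[0,0,0]],"gripper":[1,1,1,1,1]}' 60
python3 -m crank '{"travel":[[0.8,-4.7,0],[1.6,-9.4,0],[2.4,-14.1,0],[3.2,-18.8,0],[4,-23,0]],"turn":[[0,0,0],[0,0,0],[0,0,0],[0,0,0],[0,0,0]],"gripper":[1,1,1,1,1]}' 60
python3 -m crank '{"travel":[[0.2,-1.2,0],[0.2,-1.2,0],[0.2,-1.2,0],[0.2,-1.2,0],[0.2,-1.2,0]],"turn":[[0,0,0],[0,0,0],[0,0,0],[0,0,0],[0,0,0]],"gripper":[1,1,1,1,1]}' 60
python3 - <<'E'
from h import *
st()
for n in("scene","side","wrist"):pickle.dump(bot.grab_frame(n),open(n+"2.pkl","wb"))
w=pickle.load(open("wrist2.pkl","rb"))
cv2.imwrite("pics/w5.png",w["pixels"][...,::-1])
E
```

```text
clock: 6.8
position: [0.4568, 0.2436, 0.2022]
tool_rot: [-3.138, -0.005, 0.166]
force: [1.8, 0.3, -2.3]
grip_width: 0.0125
finger_force: 59.3
clock: 7.3
position: [0.4953, 0.01, 0.1987]
tool_rot: [-3.141, -0.001, 0.163]
force: [1.0, 0.6, -0.1]
grip_width: 0.0128
finger_force: 59.3
clock: 7.8
position: [0.4973, 0.0015, 0.1982]
tool_rot: [-3.141, 0.0, 0.165]
force: [0.4, 0.7, -1.1]
grip_width: 0.0128
finger_force: 59.3
{'clock': 7.8, 'position': [0.4973, 0.0015, 0.1982], 'tool_rot': [-3.1413, 0.0001, 0.1651], 'force': [0.4442, 0.6947, -1.0952], 'moment': [0.0393, 0.0082, 0.0256], 'grip_width': 0.0128, 'finger_force': 59.2858, 'qpos': [-0.5998, 0.432, 0.6341, 1.988, -0.3438, 0.8282, -1.1791]}
```

View pics/w5.png

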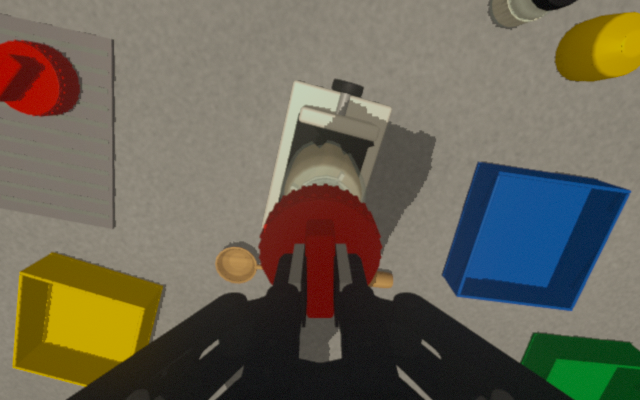

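The wrist view shows the lid held level in front of the jar, skirt edges at columns 260 and 382 and its front edge at row 185. I'll work out the lid's offset in the gripper.

```bash
python3 - <<'E'
from h import *
from scipy.optimize import minimize
fs=[pickle.load(open(n+"2.pkl","rb")) for n in("scene","side","wrist")]
a=np.linspace(0,2*np.pi,72,endpoint=False);c=np.c_[np.cos(a),np.sin(a)]*.033
def hull(f,x,y,z,hs=(0,.0255)):
    return cv2.convexHull(np.array([proj(f,[x+u,y+v,z+h]) for u,v in c for h in hs],np.float32))
def m(f):
    h=cv2.cvtColor(f["pixels"],cv2.COLOR_RGB2HSV);M=(((h[...,0]<8)|(h[...,0]>172))&(h[...,1]>130)).astype(np.uint8)
    u=proj(f,[.4975,0,.18]);n,l,S,C=cv2.connectedComponentsWithStats(M);i=1+min(range(n-1),key=lambda j:np.hypot(*(C[j+1]-u))+(S[j+1,4]<100)*999);return (l==i)
for n,f in zip(("scene","side","wrist"),fs):
    M=m(f);r,cc=np.nonzero(M);H=hull(f,.4973,.0015,.168)[:,0]
    print(n,"seen L R T B",cc.min()-.5,cc.max()+.5,r.min()-.5,r.max()+.5,"pred",H.min(0).round(1),H.max(0).round(1),"px/mm x,y,z",[((proj(f,[.4973+d[0],.0015+d[1],.18+d[2]])-proj(f,[.4973,.0015,.18]))*.1*1).round(3).tolist() for d in np.eye(3)*.01])
E
```

```text
scene seen L R T B 315.5 339.5 158.5 180.5 pred [316.1 156.7] [340.2 180.4] px/mm x,y,z [[0.308, 0.141], [0.19, -0.221], [0.004, -0.251]]
side seen L R T B 312.5 336.5 170.5 191.5 pred [311.8 171.5] [335.9 191.5] px/mm x,y,z [[0.245, -0.135], [-0.266, -0.119], [-0.005, -0.317]]
wrist seen L R T B 258.5 381.5 183.5 317.5 pred [259.6 181.6] [380.8 303.1] px/mm x,y,z [[0.286, -1.538], [-1.684, -0.253], [-0.0, 0.827]]
```

```bash
python3 -m crank '{"travel":[[0.19,-0.1,-1],[0.19,-0.1,-2],[0.19,-0.1,-3],[0.19,-0.1,-3],[0.19,-0.1,-3]],"turn":[[0,0,0],[0,0,0],[0,0,0],[0,0,0],[0,0,0]],"gripper":[1,1,1,1,1]}' 60
python3 -m crank '{"travel":[[0,0,-0.2],[0,0,-0.4],[0,0,-0.6],[0,0,-0.8],[0,0,-0.9]],"turn":[[0,0,0],[0,0,0],[0,0,0],[0,0,0],[0,0,0]],"gripper":[1,1,1,1,1]}' 60
```

```text
clock: 8.45
position: [0.4992, -0.001, 0.168]
tool_rot: [3.141, 0.001, 0.163]
force: [0.8, -0.0, -1.3]
grip_width: 0.0124
finger_force: 59.3
clock: 8.95
position: [0.4993, -0.0008, 0.1591]
tool_rot: [-3.142, 0.0, 0.163]
force: [-0.1, -0.4, -0.9]
grip_width: 0.0126
finger_force: 59.3
```

```bash
for i in 1 2 3; do python3 -m crank '{"travel":[[0,0,-0.1],[0,0,-0.2],[0,0,-0.25],[0,0,-0.25],[0,0,-0.25]],"turn":[[0,0,0],[0,0,0],[0,0,0],[0,0,0],[0,0,0]],"gripper":[1,1,1,1,1]}' 60|grep -E "pos|force:"; done
```

```text
position: [0.4993, -0.0008, 0.1568]
force: [0.0, 0.2, -0.1]
finger_force: 59.3
position: [0.4993, -0.0008, 0.1543]
force: [0.1, 0.1, -0.1]
finger_force: 59.3
position: [0.4993, -0.0008, 0.1518]
force: [-0.6, -0.4, -1.2]
finger_force: 59.3
```

```bash
for i in 1 2 3 4; do python3 -m crank '{"travel":[[0,0,-0.05],[0,0,-0.1],[0,0,-0.1],[0,0,-0.1],[0,0,-0.1]],"turn":[[0,0,0],[0,0,0],[0,0,0],[0,0,0],[0,0,0]],"gripper":[1,1,1,1,1]}' 60|grep -E "pos|force:"; done
```

```text
position: [0.4994, -0.0008, 0.1508]
force: [-0.0, -0.8, -0.3]
finger_force: 59.3
position: [0.4993, -0.0008, 0.1498]
force: [0.1, 0.9, -0.3]
finger_force: 59.3
position: [0.4994, -0.0008, 0.1489]
force: [-1.2, 1.1, 4.6]
finger_force: 60.1
position: [0.4996, -0.0008, 0.1485]
force: [-5.1, 0.4, 20.9]
finger_force: 62.4
```

Contact came at TCP z≈0.1488, so the lid origin is about 118.6 mm up: it sits on the threads. I'll ease the press and turn back anticlockwise in small steps.

```bash
python3 -m crank '{"travel":[[-0.02,0,0.07],[-0.02,0,0.07],[-0.02,0,0.07],[-0.02,0,0.07],[-0.02,0,0.07]],"turn":[[0,0,0],[0,0,4],[0,0,8],[0,0,8],[0,0,8]],"gripper":[1,1,1,1,1]}' 60|grep -E "pos|rot|force:"; for i in 1 2; do python3 -m crank '{"travel":[[0,0,0],[0,0,0],[0,0,0],[0,0,0],[0,0,0]],"turn":[[0,0,3],[0,0,6],[0,0,8],[0,0,8],[0,0,8]],"gripper":[1,1,1,1,1]}' 60|grep -E "pos|rot|force:"; done; python3 -c "from h import *;st()"
```

```text
position: [0.4997, -0.0009, 0.1492]
tool_rot: [-3.142, -0.002, 0.303]
force: [-2.2, -0.9, 18.6]
finger_force: 61.9
position: [0.5004, -0.0009, 0.1498]
tool_rot: [3.141, -0.003, 0.442]
force: [-1.5, 0.5, 29.4]
finger_force: 63.4
position: [0.5004, -0.0007, 0.1502]
tool_rot: [3.141, -0.003, 0.582]
force: [-5.8, 1.7, 38.5]
finger_force: 64.7
{'clock': 13.95, 'position': [0.5004, -0.0007, 0.1502], 'tool_rot': [3.1411, -0.0032, 0.5816], 'force': [-5.8453, 1.6636, 38.4956], 'moment': [0.4119, 1.496, -0.2706], 'grip_width': 0.0125, 'finger_force': 64.7457, 'qpos': [-0.4598, 0.4815, 0.4576, 2.0203, -0.3228, 0.7059, -0.7889]}
```

Turning back rides up the thread ramp (0.09 mm/deg), so I'll follow upward with a light press.

```bash
python3 -m crank '{"travel":[[-0.05,0,0.12],[-0.05,0,0.14],[-0.05,0,0.17],[-0.05,0,0.2],[-0.05,0,0.2]],"turn":[[0,0,0],[0,0,2.5],[0,0,5],[0,0,8],[0,0,8]],"gripper":[1,1,1,1,1]}' 60|grep -E "pos|rot|force:"; python3 -m crank '{"travel":[[0,0,0.03],[0,0,0.05],[0,0,0.07],[0,0,0.07],[0,0,0.07]],"turn":[[0,0,3],[0,0,6],[0,0,8],[0,0,8],[0,0,8]],"gripper":[1,1,1,1,1]}' 60|grep -E "pos|rot|force:"; python3 -c "from h import *;st()"
```

```text
position: [0.4994, -0.0007, 0.1513]
tool_rot: [3.141, -0.002, 0.723]
force: [-1.1, 1.9, 19.5]
finger_force: 62.0
position: [0.4995, -0.0007, 0.1519]
tool_rot: [3.14, -0.002, 0.861]
force: [-0.3, 1.1, 14.7]
finger_force: 61.4
{'clock': 14.95, 'position': [0.4995, -0.0007, 0.1519], 'tool_rot': [3.1404, -0.0016, 0.8613], 'force': [-0.2689, 1.0637, 14.6837], 'moment': [0.2476, 0.0872, 0.0169], 'grip_width': 0.0122, 'finger_force': 61.435, 'qpos': [-0.4062, 0.4648, 0.3823, 2.0178, -0.262, 0.7035, -0.5692]}
```

```bash
for i in 1 2; do python3 -m crank '{"travel":[[0,0,0.02],[0,0,0.03],[0,0,0.04],[0,0,0.04],[0,0,0.04]],"turn":[[0,0,2],[0,0,4],[0,0,6],[0,0,6],[0,0,6]],"gripper":[1,1,1,1,1]}' 60|grep -E "pos|rot|force:"; done; python3 -c "from h import *;st()"
```

```text
position: [0.4992, -0.0008, 0.1519]
tool_rot: [3.141, -0.001, 0.966]
force: [1.5, 0.4, 5.9]
finger_force: 60.1
position: [0.4985, -0.0009, 0.1519]
tool_rot: [-3.141, 0.0, 1.07]
force: [-0.0, -0.3, -0.9]
finger_force: 59.3
{'clock': 15.95, 'position': [0.4985, -0.0009, 0.1519], 'tool_rot': [-3.1413, 0.0001, 1.0702], 'force': [-0.031, -0.2736, -0.8725], 'moment': [-0.0469, 0.0025, 0.0087], 'grip_width': 0.0125, 'finger_force': 59.2828, 'qpos': [-0.3642, 0.4564, 0.3253, 2.0164, -0.2199, 0.702, -0.4017]}
```

The force has vanished, so the lid is in the start window. I'll lower it.

```bash
python3 -m crank '{"travel":[[0,0,-0.1],[0,0,-0.2],[0,0,-0.25],[0,0,-0.25],[0,0,-0.25]],"turn":[[0,0,0],[0,0,0],[0,0,0],[0,0,0],[0,0,0]],"gripper":[1,1,1,1,1]}' 60|grep -E "pos|rot|force:";python3 -m crank '{"travel":[[0,0,-0.1],[0,0,-0.2],[0,0,-0.2],[0,0,-0.2],[0,0,-0.2]],"turn":[[0,0,0],[0,0,0],[0,0,0],[0,0,0],[0,0,0]],"gripper":[1,1,1,1,1]}' 60|grep -E "pos|rot|force:"
```

```text
position: [0.4986, -0.0008, 0.1495]
tool_rot: [-3.142, 0.0, 1.071]
force: [-0.3, 0.7, -1.1]
finger_force: 59.3
position: [0.4986, -0.0008, 0.1475]
tool_rot: [3.142, 0.0, 1.071]
force: [0.1, -0.6, -0.5]
finger_force: 59.3
```

```bash
for i in 1 2; do python3 -m crank '{"travel":[[0,0,-0.04],[0,0,-0.08],[0,0,-0.08],[0,0,-0.08],[0,0,-0.08]],"turn":[[0,0,0],[0,0,0],[0,0,0],[0,0,0],[0,0,0]],"gripper":[1,1,1,1,1]}' 60|grep -E "pos|rot|force:";done; python3 -c "from h import *;st()"
```

```text
position: [0.4986, -0.0008, 0.1467]
tool_rot: [3.142, -0.0, 1.071]
force: [0.9, 0.2, -1.4]
finger_force: 59.3
position: [0.4987, -0.0008, 0.1459]
tool_rot: [3.142, -0.0, 1.071]
force: [-0.6, 0.1, 1.0]
finger_force: 59.6
{'clock': 17.95, 'position': [0.4987, -0.0008, 0.1459], 'tool_rot': [3.1416, -0.0001, 1.0707], 'force': [-0.5678, 0.1381, 1.0239], 'moment': [-0.0008, 0.0218, 0.0059], 'grip_width': 0.0129, 'finger_force': 59.5534, 'qpos': [-0.3604, 0.4661, 0.3206, 2.0207, -0.2251, 0.6879, -0.397]}
```

Dropped in at origin ≈115.7 mm. Now I turn clockwise, sinking 0.09 mm per degree.

```bash
python3 -m crank '{"travel":[[0,0,-0.06],[0,0,-0.1],[0,0,-0.14],[0,0,-0.18],[0,0,-0.2]],"turn":[[0,0,-4],[0,0,-8],[0,0,-12],[0,0,-16],[0,0,-18]],"gripper":[1,1,1,1,1]}' 60|grep -E "pos|rot|force:";python3 -c "from h import *;st()"
```

```text
position: [0.4989, -0.0008, 0.144]
tool_rot: [3.141, -0.0, 0.754]
force: [-0.8, 0.3, 4.9]
finger_force: 60.1
{'clock': 18.45, 'position': [0.4989, -0.0008, 0.144], 'tool_rot': [3.1412, -0.0004, 0.7543], 'force': [-0.7998, 0.3467, 4.872], 'moment': [-0.0517, 0.0856, 0.0173], 'grip_width': 0.0125, 'finger_force': 60.06, 'qpos': [-0.4232, 0.4823, 0.4065, 2.025, -0.2925, 0.6891, -0.6471]}
```

```bash
python3 -m crank '{"travel":[[0,0,-0.02],[0,0,-0.04],[0,0,-0.05],[0,0,-0.05],[0,0,-0.05]],"turn":[[0,0,-2],[0,0,-4],[0,0,-6],[0,0,-6],[0,0,-6]],"gripper":[1,1,1,1,1]}' 45|grep -E "pos|rot|force:";python3 -c "from h import *;print(bot.observe()['moment'])"
python3 -m crank '{"travel":[[0,0,-0.02],[0,0,-0.03],[0,0,-0.04],[0,0,-0.04],[0,0,-0.04]],"turn":[[0,0,-2],[0,0,-3],[0,0,-4],[0,0,-4],[0,0,-4]],"gripper":[1,1,1,1,1]}' 45|grep -E "pos|rot|force:";python3 -c "from h import *;print(bot.observe()['moment'])"
```

```text
position: [0.499, -0.0009, 0.1436]
tool_rot: [3.141, -0.001, 0.652]
force: [-0.3, -0.3, 5.2]
finger_force: 60.1
[-0.07624257 -0.10579416 -0.06166366]
position: [0.4989, -0.0008, 0.1432]
tool_rot: [3.141, -0.001, 0.583]
force: [0.6, -0.7, 4.9]
finger_force: 60.1
[-0.04046431 -0.02105855 -0.04020741]
```

```bash
for i in 1 2; do python3 -m crank '{"travel":[[0,0,-0.02],[0,0,-0.03],[0,0,-0.035],[0,0,-0.035],[0,0,-0.035]],"turn":[[0,0,-2],[0,0,-3],[0,0,-4],[0,0,-4],[0,0,-4]],"gripper":[1,1,1,1,1]}' 45|grep -E "pos|rot|force:";python3 -c "from h import *;print(bot.observe()['moment'])"; done
```

```text
position: [0.4989, -0.0008, 0.1429]
tool_rot: [3.141, -0.001, 0.513]
force: [-1.3, -0.7, 6.0]
finger_force: 60.3
[-0.08927451  0.07968329  0.2186953 ]
position: [0.499, -0.0009, 0.1428]
tool_rot: [3.141, -0.001, 0.444]
force: [-0.7, -0.7, 11.5]
finger_force: 61.5
[-0.19654352  0.29514782  0.70619804]
```

The moment climbs to 0.7 N m at about 35° with the origin near 112.6 mm. It binds, so this is the wrong lid. I'll turn it back to the start and lift off.

```bash
python3 -m crank '{"travel":[[0,0,0.06],[0,0,0.13],[0,0,0.2],[0,0,0.27],[0,0,0.32]],"turn":[[0,0,7],[0,0,14],[0,0,22],[0,0,30],[0,0,36]],"gripper":[1,1,1,1,1]}' 60|grep -E "pos|rot|force:"
python3 -m crank '{"travel":[[0,0,0.05],[0,0,0.2],[0,0,0.3],[0,0,0.4],[0,0,0.4]],"turn":[[0,0,0],[0,0,0],[0,0,0],[0,0,0],[0,0,0]],"gripper":[1,1,1,1,1]}' 60|grep -E "pos|rot|force:";python3 -c "from h import *;st()"
```

```text
position: [0.4989, -0.0007, 0.1458]
tool_rot: [3.141, -0.001, 1.077]
force: [-0.3, -0.1, 3.3]
finger_force: 59.9
position: [0.4987, -0.0007, 0.1496]
tool_rot: [3.141, 0.0, 1.07]
force: [-0.6, 0.3, -1.4]
finger_force: 59.3
{'clock': 21.45, 'position': [0.4987, -0.0007, 0.1496], 'tool_rot': [3.1415, 0.0, 1.0701], 'force': [-0.626, 0.339, -1.3931], 'moment': [0.0172, 0.0089, -0.0079], 'grip_width': 0.0124, 'finger_force': 59.3338, 'qpos': [-0.3625, 0.4602, 0.3227, 2.018, -0.2213, 0.6962, -0.4012]}
```

Lifted off freely. I'll carry it to the blue tub at about (0.466, −0.246).

```bash
python3 -m crank '{"travel":[[0,0,3],[-0.3,-1,5],[-0.8,-5,5],[-1.4,-9.5,5],[-2,-14,5]],"turn":[[0,0,0],[0,0,0],[0,0,0],[0,0,0],[0,0,0]],"gripper":[1,1,1,1,1]}' 60|grep -E "pos|force:"
python3 -m crank '{"travel":[[-0.6,-5,0],[-1.2,-10.5,0],[-1.2,-10.5,-4],[-1.2,-10.5,-8],[-1.2,-10.5,-12]],"turn":[[0,0,0],[0,0,0],[0,0,0],[0,0,0],[0,0,0]],"gripper":[1,1,1,1,1]}' 60|grep -E "pos|force:"
python3 -m crank '{"travel":[[0,0,-3],[0,0,-3.9],[0,0,-4.2],[0,0,-4.2],[0,0,-4.2]],"turn":[[0,0,0],[0,0,0],[0,0,0],[0,0,0],[0,0,0]],"gripper":[1,1,1,1,1]}' 60|grep -E "pos|force:"
```

```text
position: [0.4783, -0.142, 0.1997]
force: [0.6, -0.3, 0.1]
finger_force: 59.3
position: [0.4664, -0.2462, 0.0782]
force: [0.9, -0.1, -0.5]
finger_force: 59.4
position: [0.4674, -0.2461, 0.0389]
force: [0.6, -0.1, -0.1]
finger_force: 59.3
```

```bash
python3 -m crank '{"travel":[[0,0,-0.3],[0,0,-0.3],[0,0,-0.3],[0,0,-0.3],[0,0,-0.3]],"turn":[[0,0,0],[0,0,0],[0,0,0],[0,0,0],[0,0,0]],"gripper":[1,0.5,0.5,0.5,0.5]}' 60|grep -E "pos|force:|wid"
python3 -m crank '{"travel":[[0,0,3],[0,0,8],[0,0,13],[0.4,4,17],[0.8,9,17]],"turn":[[0,0,0],[0,0,0],[0,0,0],[0,0,8],[0,0,16]],"gripper":[0.5,0.5,0.5,0.3,0]}' 60|grep -E "pos|force:|wid"
python3 -m crank '{"travel":[[0.7,5,0],[1.4,9.5,0],[2.1,14,0],[2.8,18.5,0],[3.5,23,0]],"turn":[[0,0,8.5],[0,0,17],[0,0,25.5],[0,0,34],[0,0,42.5]],"gripper":[0,0,0,0,0]}' 60|grep -E "pos|force:|wid"
python3 -m crank '{"travel":[[0.7,5,0],[1.4,9.5,1],[2.1,14,2],[2.8,18.5,3],[3.34,22.1,4]],"turn":[[0,0,8],[0,0,16],[0,0,21.5],[0,0,21.5],[0,0,21.5]],"gripper":[0,0,0,0,0]}' 60
python3 -m crank '{"travel":[[0,0,0],[0,0,0],[0,0,0],[0,0,0],[0,0,0]],"turn":[[0,0,0],[0,0,0],[0,0,0],[0,0,0],[0,0,0]],"gripper":[0,0,0,0,0]}' 60
python3 - <<'E'
from h import *
for n in("scene","wrist","side"):pickle.dump(bot.grab_frame(n),open(n+"3.pkl","wb"))
s=pickle.load(open("scene3.pkl","rb"));st()
for a,b in blobs(red(s)): print(a,b,onz(s,b,.025).round(3))
w=pickle.load(open("wrist3.pkl","rb"));print(blobs(red(w)))
E
```

```text
position: [0.4667, -0.2458, 0.0346]
force: [0.6, 0.4, 0.6]
grip_width: 0.0427
finger_force: 0.0
position: [0.4756, -0.1624, 0.2081]
force: [1.3, 0.7, -1.2]
grip_width: 0.0699
finger_force: 0.0
position: [0.5092, 0.071, 0.2043]
force: [0.5, 0.0, 0.4]
grip_width: 0.0851
finger_force: 0.0
clock: 24.95
position: [0.5423, 0.2927, 0.2444]
tool_rot: [3.141, -0.0, 2.468]
force: [0.6, -0.4, -0.1]
grip_width: 0.0857
finger_force: 0.0
clock: 25.45
position: [0.5427, 0.2892, 0.2441]
tool_rot: [-3.141, 0.0, 2.466]
force: [-0.4, 0.4, -0.2]
grip_width: 0.0858
finger_force: 0.0
{'clock': 25.6, 'position': [0.5427, 0.2897, 0.2441], 'tool_rot': [-3.1415, 0.0, 2.4664], 'force': [-0.7389, 0.086, 0.1199], 'moment': [0.0343, -0.0683, -0.0362], 'grip_width': 0.0855, 'finger_force': 0.0, 'qpos': [-0.5687, 0.4929, -0.0262, 1.6131, 0.0145, 1.0357, 0.2965]}
290 [383.6, 154.5] [0.547 0.286 0.025]
473 [270.5, 260.5] [ 0.471 -0.252  0.025]
85 [144.8, 382.8] [ 0.423 -0.647  0.025]
[(np.int32(2454), [323.9, 162.7]), (np.int32(1138), [14.6, 345.6])]
```

The first lid lies in the tub at about (0.471, −0.25), and the second is unmoved. I'll grasp it.

```bash
python3 -m crank '{"travel":[[0.1,0.57,-4.5],[0.1,0.57,-9],[0.1,0.57,-13.5],[0.1,0.57,-18],[0.1,0.57,-20]],"turn":[[0,0,0],[0,0,0],[0,0,0],[0,0,0],[0,0,0]],"gripper":[0,0,0,0,0]}' 60|grep -E "pos|force:|wid"
python3 -m crank '{"travel":[[0,0,-1],[0,0,-1],[0,0,-1],[0,0,-1],[0,0,-1]],"turn":[[0,0,0],[0,0,0],[0,0,0],[0,0,0],[0,0,0]],"gripper":[0,0.4,1,1,1]}' 60|grep -E "pos|force:|wid"
python3 -m crank '{"travel":[[0,0,0],[0,0,0],[0,0,0],[0,0,0],[0,0,0]],"turn":[[0,0,0],[0,0,0],[0,0,0],[0,0,0],[0,0,0]],"gripper":[1,1,1,1,1]}' 60
```

```text
position: [0.5419, 0.2947, 0.0402]
force: [-0.4, 0.1, 1.1]
grip_width: 0.0854
finger_force: 0.0
position: [0.5442, 0.2961, 0.0353]
force: [1.0, 0.1, -0.5]
grip_width: 0.0285
finger_force: 0.0
clock: 27.1
position: [0.544, 0.296, 0.035]
tool_rot: [3.141, 0.0, 2.467]
force: [-2.1, -0.4, 10.8]
grip_width: 0.0126
finger_force: 59.0
```

```bash
python3 -m crank '{"travel":[[0,0,4],[0,0,8.5],[0,0,13],[-0.5,-3,16.5],[-1.2,-7,16.5]],"turn":[[0,0,0],[0,0,0],[0,0,-8],[0,0,-16],[0,0,-24]],"gripper":[1,1,1,1,1]}' 60|grep -E "pos|rot|force:|wid"
python3 -m crank '{"travel":[[-0.7,-4.7,0],[-1.4,-9.4,0],[-2.1,-14.1,0],[-2.8,-18.8,0],[-3.35,-22.65,0]],"turn":[[0,0,-8],[0,0,-16],[0,0,-24],[0,0,-32],[0,0,-40]],"gripper":[1,1,1,1,1]}' 60|grep -E "pos|rot|force:|wid"
python3 -m crank '{"travel":[[0,0,0],[0,0,0],[0,0,0],[0,0,0],[0,0,0]],"turn":[[0,0,-8],[0,0,-16],[0,0,-16],[0,0,-16],[0,0,-16]],"gripper":[1,1,1,1,1]}' 60|grep -E "pos|rot|force:|wid"
python3 - <<'E'
from h import *
st();p=bot.observe()["position"]
a=np.linspace(0,2*np.pi,72,endpoint=False);c=np.c_[np.cos(a),np.sin(a)]*.033
for n in("scene","side","wrist"):
    f=bot.grab_frame(n);x,y,z=p[0],p[1],p[2]-.031
    h=cv2.cvtColor(f["pixels"],cv2.COLOR_RGB2HSV);M=(((h[...,0]<8)|(h[...,0]>172))&(h[...,1]>130)).astype(np.uint8)
    u=proj(f,[x,y,z+.012]);N,l,S,C=cv2.connectedComponentsWithStats(M);i=1+min(range(N-1),key=lambda j:np.hypot(*(C[j+1]-u))+(S[j+1,4]<100)*999)
    r,cc=np.nonzero(l==i);H=np.array([proj(f,[x+k[0],y+k[1],z+t]) for k in c for t in(0,.0255)])
    print(n,cc.min()-.5,cc.max()+.5,r.min()-.5,r.max()+.5,"pred",H.min(0).round(1),H.max(0).round(1))
E
```

```text
position: [0.5332, 0.2274, 0.2038]
tool_rot: [3.134, -0.001, 2.045]
force: [0.6, -0.5, -1.3]
grip_width: 0.0123
finger_force: 59.0
position: [0.4974, -0.0032, 0.1996]
tool_rot: [3.141, -0.0, 1.343]
force: [1.2, 0.0, 0.6]
grip_width: 0.0125
finger_force: 59.0
position: [0.4981, -0.0004, 0.1991]
tool_rot: [3.142, -0.0, 1.075]
force: [0.2, -0.2, -0.5]
grip_width: 0.0125
finger_force: 59.0
{'clock': 28.6, 'position': [0.4981, -0.0004, 0.1991], 'tool_rot': [3.1416, -0.0002, 1.0746], 'force': [0.2331, -0.1567, -0.5412], 'moment': [-0.0023, -0.0051, -0.0741], 'grip_width': 0.0125, 'finger_force': 59.0198, 'qpos': [-0.4035, 0.3849, 0.3692, 1.9768, -0.1879, 0.8123, -0.4254]}
scene 315.5 339.5 159.5 181.5 pred [315.9 157.2] [340.1 180.9]
side 313.5 337.5 167.5 191.5 pred [312.5 171.6] [336.7 191.6]
wrist 258.5 381.5 184.5 317.5 pred [260.6 182.2] [381.1 303.3]
```

The same in-hand geometry as lid A, so I'll descend at its seated TCP spot.

```bash
python3 -m crank '{"travel":[[0.06,-0.03,-1],[0.06,-0.03,-2],[0.06,-0.03,-3],[0.06,-0.03,-3.6],[0.06,-0.03,-3.9]],"turn":[[0,0,0],[0,0,0],[0,0,0],[0,0,0],[0,0,0]],"gripper":[1,1,1,1,1]}' 60|grep -E "pos|force:"
python3 -m crank '{"travel":[[0,0,-0.2],[0,0,-0.4],[0,0,-0.55],[0,0,-0.55],[0,0,-0.55]],"turn":[[0,0,0],[0,0,0],[0,0,0],[0,0,0],[0,0,0]],"gripper":[1,1,1,1,1]}' 60|grep -E "pos|force:"
python3 -m crank '{"travel":[[0,0,-0.05],[0,0,-0.1],[0,0,-0.15],[0,0,-0.15],[0,0,-0.15]],"turn":[[0,0,0],[0,0,0],[0,0,0],[0,0,0],[0,0,0]],"gripper":[1,1,1,1,1]}' 60|grep -E "pos|force:"
```

```text
position: [0.4984, -0.0011, 0.1591]
force: [0.7, 0.9, -0.6]
finger_force: 59.0
position: [0.4988, -0.001, 0.1547]
force: [-0.6, -0.7, -1.0]
finger_force: 59.0
position: [0.4987, -0.001, 0.1531]
force: [0.0, 0.4, -0.8]
finger_force: 59.0
```

```bash
for i in 1 2 3; do python3 -m crank '{"travel":[[0,0,-0.05],[0,0,-0.08],[0,0,-0.08],[0,0,-0.08],[0,0,-0.08]],"turn":[[0,0,0],[0,0,0],[0,0,0],[0,0,0],[0,0,0]],"gripper":[1,1,1,1,1]}' 60|grep -E "pos|force:"; done
```

```text
position: [0.4987, -0.001, 0.1523]
force: [-0.3, 0.2, -1.2]
finger_force: 59.0
position: [0.4987, -0.001, 0.1514]
force: [-0.3, 0.0, -0.5]
finger_force: 59.0
position: [0.4987, -0.001, 0.1507]
force: [-0.4, 0.3, -0.7]
finger_force: 59.0
```

```bash
for i in 1 2 3; do python3 -m crank '{"travel":[[0,0,-0.05],[0,0,-0.1],[0,0,-0.1],[0,0,-0.1],[0,0,-0.1]],"turn":[[0,0,0],[0,0,0],[0,0,0],[0,0,0],[0,0,0]],"gripper":[1,1,1,1,1]}' 60|grep -E "pos|force:"; done
```

```text
position: [0.4987, -0.001, 0.1496]
force: [0.3, -0.7, -0.3]
finger_force: 59.0
position: [0.4987, -0.001, 0.1487]
force: [0.3, -0.3, -0.7]
finger_force: 59.0
position: [0.4987, -0.001, 0.1477]
force: [-0.6, 0.5, -0.4]
finger_force: 59.0
```

```bash
for i in 1 2; do python3 -m crank '{"travel":[[0,0,-0.03],[0,0,-0.06],[0,0,-0.06],[0,0,-0.06],[0,0,-0.06]],"turn":[[0,0,0],[0,0,0],[0,0,0],[0,0,0],[0,0,0]],"gripper":[1,1,1,1,1]}' 60|grep -E "pos|force:"; done
```

```text
position: [0.4987, -0.001, 0.1471]
force: [-0.2, -0.1, -0.8]
finger_force: 59.1
position: [0.4988, -0.001, 0.1467]
force: [-0.2, -0.2, 6.2]
finger_force: 60.0
```

It dropped straight into a start (contact at origin ≈115.8 mm). Now clockwise.

```bash
python3 -m crank '{"travel":[[0,0,-0.03],[0,0,-0.07],[0,0,-0.11],[0,0,-0.15],[0,0,-0.16]],"turn":[[0,0,-4],[0,0,-8],[0,0,-12],[0,0,-16],[0,0,-18]],"gripper":[1,1,1,1,1]}' 60|grep -E "pos|rot|force:";python3 -c "from h import *;print(bot.observe()['moment'])"
for i in 1 2; do python3 -m crank '{"travel":[[0,0,-0.02],[0,0,-0.03],[0,0,-0.045],[0,0,-0.045],[0,0,-0.045]],"turn":[[0,0,-2],[0,0,-4],[0,0,-5],[0,0,-5],[0,0,-5]],"gripper":[1,1,1,1,1]}' 60|grep -E "pos|rot|force:";python3 -c "from h import *;print(bot.observe()['moment'])";done
```

```text
position: [0.499, -0.0011, 0.1451]
tool_rot: [3.141, -0.0, 0.754]
force: [-0.1, -0.1, 5.1]
finger_force: 59.8
[-0.07138655  0.10054254  0.0034605 ]
position: [0.499, -0.0011, 0.1447]
tool_rot: [3.141, -0.001, 0.669]
force: [-0.4, -0.0, 7.3]
finger_force: 60.1
[-0.05030157  0.24021796  0.04853647]
position: [0.499, -0.0011, 0.1443]
tool_rot: [3.141, -0.001, 0.582]
force: [-1.4, -1.2, 7.1]
finger_force: 60.0
[-0.17355556  0.19894812 -0.01491555]
```

```bash
for i in 1 2; do python3 -m crank '{"travel":[[0,0,-0.02],[0,0,-0.03],[0,0,-0.035],[0,0,-0.035],[0,0,-0.035]],"turn":[[0,0,-2],[0,0,-3],[0,0,-4],[0,0,-4],[0,0,-4]],"gripper":[1,1,1,1,1]}' 60|grep -E "pos|rot|force:";python3 -c "from h import *;print(bot.observe()['moment'])";done
```

```text
position: [0.499, -0.0011, 0.1439]
tool_rot: [3.141, -0.001, 0.512]
force: [-0.3, 0.3, 6.3]
finger_force: 59.9
[-0.08520515  0.10343319 -0.07798781]
position: [0.499, -0.0011, 0.1435]
tool_rot: [3.141, -0.001, 0.442]
force: [-0.8, 0.0, 6.0]
finger_force: 59.9
[ 0.00416393  0.09577751 -0.02279671]
```

```bash
for i in 1 2; do python3 -m crank '{"travel":[[0,0,-0.02],[0,0,-0.03],[0,0,-0.035],[0,0,-0.035],[0,0,-0.035]],"turn":[[0,0,-2],[0,0,-3],[0,0,-4],[0,0,-4],[0,0,-4]],"gripper":[1,1,1,1,1]}' 60|grep -E "pos|rot|force:";python3 -c "from h import *;print(bot.observe()['moment'])";done
```

```text
position: [0.499, -0.001, 0.1432]
tool_rot: [3.141, -0.001, 0.373]
force: [-0.6, -0.3, 5.8]
finger_force: 59.9
[ 0.04253596  0.11115151 -0.023449  ]
position: [0.4991, -0.001, 0.1429]
tool_rot: [3.141, -0.001, 0.303]
force: [-0.7, -0.3, 7.1]
finger_force: 60.1
[0.03661062 0.07420131 0.01289123]
```

It's past the 112.5 mm bind zone with no torque, so this is the fitting lid. I'll continue towards home.

```bash
python3 -m crank '{"travel":[[0,0,-0.03],[0,0,-0.05],[0,0,-0.07],[0,0,-0.08],[0,0,-0.08]],"turn":[[0,0,-3],[0,0,-6],[0,0,-8],[0,0,-9],[0,0,-9]],"gripper":[1,1,1,1,1]}' 60|grep -E "pos|rot|force:";python3 -c "from h import *;print(bot.observe()['moment'])"
python3 -m crank '{"travel":[[0,0,-0.03],[0,0,-0.05],[0,0,-0.07],[0,0,-0.08],[0,0,-0.08]],"turn":[[0,0,-3],[0,0,-6],[0,0,-8],[0,0,-9],[0,0,-9]],"gripper":[1,1,1,1,1]}' 60|grep -E "pos|rot|force:";python3 -c "from h import *;print(bot.observe()['moment'])"
python3 -m crank '{"travel":[[0,0,-0.03],[0,0,-0.05],[0,0,-0.06],[0,0,-0.06],[0,0,-0.06]],"turn":[[0,0,-3],[0,0,-6],[0,0,-7],[0,0,-7],[0,0,-7]],"gripper":[1,1,1,1,1]}' 60|grep -E "pos|rot|force:";python3 -c "from h import *;print(bot.observe()['moment'])"
```

```text
position: [0.499, -0.001, 0.142]
tool_rot: [-3.142, -0.001, 0.145]
force: [-1.0, 0.6, 6.7]
finger_force: 60.0
[ 0.06369644  0.05657744 -0.02941094]
position: [0.4991, -0.001, 0.1412]
tool_rot: [-3.141, -0.001, -0.012]
force: [0.0, -0.4, 6.7]
finger_force: 60.0
[ 0.11051345  0.00308    -0.02775868]
position: [0.4992, -0.0009, 0.1407]
tool_rot: [-3.141, -0.001, -0.134]
force: [-0.8, 0.6, 6.4]
finger_force: 60.2
[ 0.14927696 -0.02127093 -0.00626762]
```

```bash
for i in 1 2; do python3 -m crank '{"travel":[[0,0,-0.01],[0,0,-0.02],[0,0,-0.025],[0,0,-0.025],[0,0,-0.025]],"turn":[[0,0,-1],[0,0,-2],[0,0,-3],[0,0,-3],[0,0,-3]],"gripper":[1,1,1,1,1]}' 60|grep -E "pos|rot|force:";python3 -c "from h import *;print(bot.observe()['moment'])";done
```

```text
position: [0.4992, -0.001, 0.1405]
tool_rot: [-3.141, -0.001, -0.186]
force: [0.1, 0.3, 8.8]
finger_force: 60.3
[ 0.05583297 -0.00780515 -0.02829635]
position: [0.4995, -0.0011, 0.1405]
tool_rot: [-3.141, -0.002, -0.238]
force: [-0.7, 0.3, 14.1]
finger_force: 61.0
[-0.04154989  0.15168533  0.05340604]
```

```bash
for i in 1 2; do python3 -m crank '{"travel":[[0,0,0],[0,0,0],[0,0,0],[0,0,0],[0,0,0]],"turn":[[0,0,-1],[0,0,-2],[0,0,-2],[0,0,-2],[0,0,-2]],"gripper":[1,1,1,1,1]}' 60|grep -E "pos|rot|force:";python3 -c "from h import *;print(bot.observe()['moment'])";done
```

```text
position: [0.4996, -0.0014, 0.1405]
tool_rot: [-3.141, -0.002, -0.273]
force: [1.0, -2.5, 11.5]
finger_force: 60.8
[-0.51022778 -0.12374813  0.21881576]
position: [0.4997, -0.0016, 0.1405]
tool_rot: [3.142, -0.002, -0.308]
force: [0.8, -4.1, 11.4]
finger_force: 61.0
[-0.92266563 -0.29027099  0.64030204]
```

Hard stop at origin ≈109.5 mm: home. I'll unwind the strain, release and retreat upwards.

```bash
python3 -m crank '{"travel":[[0,0,0.03],[0,0,0.03],[0,0,0.03],[0,0,0.03],[0,0,0.03]],"turn":[[0,0,2],[0,0,3],[0,0,3],[0,0,3],[0,0,3]],"gripper":[1,1,0.8,0.5,0.4]}' 60|grep -E "pos|wid|force:"
python3 -m crank '{"travel":[[0,0,0],[0,0,2],[0,0,5],[0,0,9],[0,0,13]],"turn":[[0,0,0],[0,0,0],[0,0,0],[0,0,0],[0,0,0]],"gripper":[0.4,0.4,0.4,0.4,0.4]}' 60|grep -E "pos|wid|force:"
python3 -m crank '{"travel":[[-2,0,0],[-4,0,0],[-4,0,0],[-4,0,0],[-4,0,0]],"turn":[[0,0,0],[0,0,0],[0,0,0],[0,0,0],[0,0,0]],"gripper":[0.4,0.4,0.4,0.4,0.4]}' 60|grep -E "pos|wid|force:"
python3 - <<'E'
from h import *
from scipy.optimize import minimize
st()
s,d=[bot.grab_frame(n) for n in("scene","side")]
for a,b in blobs(red(s)): print(a,b,onz(s,b,.135).round(3),onz(s,b,.025).round(3))
v=np.hstack([s["pixels"][110:310,210:410],d["pixels"][120:320,240:440]])
cv2.imwrite("pics/final.png",cv2.resize(v,None,fx=2,fy=2,interpolation=2)[...,::-1])
E
```

```text
position: [0.4984, -0.0009, 0.14]
force: [-0.4, 0.7, -0.6]
grip_width: 0.0454
finger_force: 0.0
position: [0.4982, -0.0012, 0.2714]
force: [0.9, -0.2, 0.9]
grip_width: 0.0515
finger_force: 0.0
position: [0.4592, -0.0009, 0.2702]
force: [0.5, -0.2, -0.1]
grip_width: 0.0512
finger_force: 0.0
{'clock': 42.75, 'position': [0.4592, -0.0009, 0.2702], 'tool_rot': [3.1415, -0.0003, -0.2555], 'force': [0.4773, -0.237, -0.0626], 'moment': [-0.0338, 0.0081, -0.0127], 'grip_width': 0.0512, 'finger_force': 0.0, 'qpos': [-0.8537, 0.302, 0.9101, 1.9996, -0.2879, 0.9726, -1.6273]}
412 [327.4, 183.2] [ 0.504 -0.011  0.135] [0.454 0.071 0.025]
474 [270.5, 260.5] [ 0.519 -0.296  0.135] [ 0.471 -0.252  0.025]
85 [144.8, 382.8] [ 0.477 -0.644  0.135] [ 0.423 -0.647  0.025]
```

View pics/final.png

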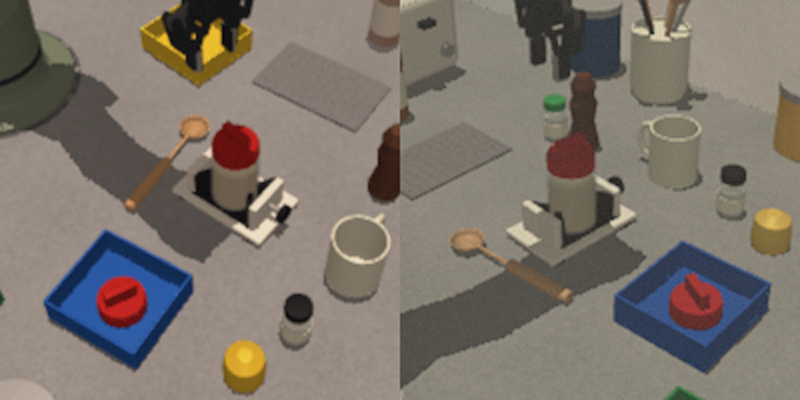

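The final view shows the lid seated level on the jar at crop (237,148), the other lid flat in the blue tub at (121,300), the mat empty and the bystanders in place.

```bash
python3 -c "from workcell import bot;print(bot.job_done())"
```

```text
the job is handed in; nothing more can be done
None
```

The jar is closed with the fitting lid, screwed to its hard stop with the lid's lower edge about 109.5 mm above the worktop; the lid that bound is in the blue tub, and the job was handed in at about 43 s (no verdict was shown).

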